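# Load a tin into the shop's display row

### The job

Slide the orange front stop along its track to the open end, lift it off there and put it down in the grey tray. Then push the blue tin straight into the gap in the row, nudging its neighbours apart, until it stands square, fully home and flush with them. Don't topple or lift any tin of the row, and leave the bottle, can and jar alone.

Things in the scene. Friction and masses are not known exactly. Their poses are not given: they have to be found in the camera images.
- rack: Plywood display rack fixed to the counter. Origin at counter level; x points from its open front to its back wall, y along the row, z up (rack axes). Deck 18 mm high, spanning x -130..130, y -175..115 mm. From the front: apron (plain deck, x -130..-9), T-track along y (x -9..29), bay with the row of tins (x 42..122).
- bay (a point): Middle of the bay's back, on deck level: on the inner face of the back wall (rack x 122, y 0 mm; wall top 90 mm above the counter). Side walls of the bay: inner faces at rack y -107 and +107 mm, from x 42 to 130 mm, tops 78 mm above the counter.
- track (a point): Point on the T-track's centre line at deck level (rack x 10, y 0 mm). The track runs along rack y, flush with the deck: slot 12 mm wide, lips 5 mm thick, over a channel 38 mm wide whose floor is 4 mm above the counter. Closed at rack y 108 mm, open end at the -y side.
- open_end (a point): Centre of the open end of the T-track at deck level (rack x 10, y -145 mm). Here the lips are missing (rack y -168..-122 mm; an end wall at -168), so a stop centred here lifts straight out.
- stop: Front stop: upright orange plate 40 mm wide (its y), 12 thick (its x), 21 to 85 mm above the origin, on a neck 8 x 28 and a steel foot 34 (x) x 36 (y) x 6 mm. Origin: centre of the foot's underside, z up. 150 g. The foot sits in the T-track channel, 2 mm play a side, slides freely along rack y, lifts out only at the open end. Blocks the gap. Can be pinched from above across its 40 mm width.
- tray: Shallow grey parts tray fixed on the counter beside the open end, 140 (x) by 150 (y) by 24 mm high, walls and floor 4 to 5 mm. Origin at the centre of its underside.
- tin_blue: The loose tin to be loaded: blue, yellow labels, blue lid with a brass-coloured rim; 80 mm long (its x) by 40 mm wide (its y) by 75 mm high, upright edges rounded to a 14 mm radius, about 200 g. Origin at the centre of its underside. It starts standing on the apron of the rack, length roughly along rack x.
- tin_red: Red tin of the row, same size, shape and origin as the blue one, standing free in the bay, length along rack x, back within 2 mm of the back wall. Two tins stand each side of the gap; colours change places. The gap (19 to 31 mm) is narrower than a tin, but the bay fits five with 14 mm to spare: the tins slide apart when nudged.
- tin_yellow: Yellow tin of the row, same size, shape and origin as the blue one, standing free in the bay, length along rack x, back within 2 mm of the back wall. Two tins stand each side of the gap; colours change places. The gap (19 to 31 mm) is narrower than a tin, but the bay fits five with 14 mm to spare: the tins slide apart when nudged.
- tin_green: Green tin of the row, same size, shape and origin as the blue one, standing free in the bay, length along rack x, back within 2 mm of the back wall. Two tins stand each side of the gap; colours change places. The gap (19 to 31 mm) is narrower than a tin, but the bay fits five with 14 mm to spare: the tins slide apart when nudged.
- tin_white: White tin of the row, same size, shape and origin as the blue one, standing free in the bay, length along rack x, back within 2 mm of the back wall. Two tins stand each side of the gap; colours change places. The gap (19 to 31 mm) is narrower than a tin, but the bay fits five with 14 mm to spare: the tins slide apart when nudged.
- oil: Amber oil bottle, radius 30, height 160 mm, standing on the counter; bystander. Origin at the centre of its underside.
- can: Red food can, radius 37, height 105 mm, standing on the counter; bystander. Origin at the centre of its underside.
- jar: Glass jar with a red lid, radius 34, height 100 mm, standing on the counter; bystander. Origin at the centre of its underside.
There are look-alikes about, which are no part of the job. There is more than one size of the tin_blue; the one meant has the size given above.

How it is judged:
By the outcome, as a careful person would: the job done as asked, in the order asked, and still so for the second after the job is handed in, with the robot touching nothing.
It also fails if it takes over 69 s, if anything falls off the work surface, if the arm or the gripper's body presses on something with over 40 N, if the wrist force passes 120 N, or if a joint passes its speed limit or range.

### The arm

A 7-joint arm with a two-finger parallel gripper is mounted at the origin on the work surface. World frame = base frame: x ahead of the robot, y to its left, z up, the work surface at z = 0. Lengths are in m, angles in rad, forces in N, time in s.
With the tool pointing down it reaches from about 0.4 to 0.85 m from the base axis. Payload 10.4 kg.
Tool frame: the origin (TCP) lies between the finger pads; the fingertips stand 19 mm ahead of it and the grasp point (between the pads) is the TCP; z points along the fingers, y is the direction in which the jaws open and shut (so a half turn about z gives the same grasp; the last joint's range is limited). The gripper opens to 85 mm and grips with 20 to 120 N. Pads are 22 mm wide; open, the fingers measure 114 mm over their backs; the gripper's body (76 mm by 85 mm) begins 54 mm behind the grasp point. The pads swing forward as they close: fully open they stand 13 mm farther back than shut.
Start: joints at [1.173, 0.332, -0.065, 1.46, 0.022, 1.35, -0.088], TCP at [0.229, -0.582, 0.25] pointing down, gripper open.
Joint ranges: [-2.6, 2.6], [-0.5, 2.12], [-1.47, 1.34], [0.16, 2.42], [-1.27, 4.41], [0.06, 2.06], [-2.6, 2.6]. Speed limits (rad/s): [2.22, 2.22, 2.79, 2.79, 3.14, 3.14, 3.14].

### API

Orientations are given as a unit quaternion [x, y, z, w].
In Python, from workcell import manip gives the robot as it stands.
- The arm moves only by the shell command python3 -m jog 'ROWS' [FORCE]. ROWS is JSON, a list of rows, each an object with "offset": the shift along the tool's x, y, z as a fraction of full scale, a list of three; "rotation": the turn, a rotation vector about the tool's x, y, z as a fraction of full scale, a list of three; "fingers": the opening, from -1 (shut) to 1 (fully open), so that 0 is half open. A call has 1 to 8 rows; each row shifts and turns the commanded pose from where the row before left it, along the tool's axes as they then stand; what a row does not reach is not made up. Full scale, the value 1, is 0.15 m for a shift and 2 rad for a turn. A row lasts 1/8 s, in which the tool goes at most 62.5 mm and 10.7 degrees, less where a joint would pass 70% of its speed; a pose out of reach is approached as far as the arm can. A call with a number of a shift or a turn outside -1 to 1 is refused whole. A call with a gripper value outside its range is refused whole. The fingers move at their own pace and stop on an object; FORCE is the grip in N (left out, the last holds). Time passes only in rows, so rows that do not move let the fingers close. It gives the time, the measured TCP pose, the force and the opening at its end, in the units of the state.
- manip.get_obs(): the state, without advancing time (a new reading comes with each control period).
- manip.camera(name): name is "scene" or "top" or "wrist"; returns the picture (420x560x3 uint8, red, green, blue); there is no depth.
- manip.camera_info(name): a dict with "mtx" (3x3 intrinsics, pixels), "xyz" and "rotation" of the camera in the world. Camera axes: x right, y down, z forward; pixel columns grow to the right and rows downward; lengths in m; the calibration is good to about 2 mm. A picture is of the moment at which its call begins: read the wrist's pose just before it. camera_info takes no time and is no camera call; for the wrist camera it gives the pose at the moment of the call.
- manip.hand_in(): hands the job in, once; it reports no verdict.
Trained networks look in the newest picture that a camera, given by its name, has taken for a name from the list of things; names that differ only in an ending like _2 or _b are one class to them, and where a whole thing is asked for, a point or a joint stands for the part that bears it (a point fixed in the world has none). Each returns a list of dicts, best first, with "conf" (0 to 1); they miss things now and then, are a little off and sometimes report something else, mostly with a low value. They report only what shows in the picture. A call takes as long as a camera call. They do not tell look-alikes from the thing itself.
- manip.recognise(camera, query): "bbox" ([left, top, right, bottom] in pixels, round what is visible of it).
The state is a dict: "clock": time; "joint_pos": joint angles; "joint_velocities": joint speeds; "tau": joint torques, N m; "position": TCP position; "ee_rot": TCP orientation; "ft_force": force on the tool from outside, world axes, zero at the start; "torque": the same for the moment, N m; "grip_width": opening from 0.0 (shut) to 1.0 (fully open).
Only numpy, scipy, OpenCV 4.12 (cv2) and the standard library are available. Lean on these libraries where they do the work, as an engineer would, in place of code of your own. Each camera call takes 0.05 s, during which the arm holds its last target. There are 200 camera calls.

## Working session

There is one attempt and no reset: what is moved stays moved. The work goes in short steps, Python scripts to look and compute and a shell command to move; the robot and the scene stay as the last step left them, time stands still between calls to the robot, and variables do not carry over. Pictures are saved under pics/ and viewed, about 8 in all and at most 12, crops included, and the job is handed in when it is done.

```bash
ls; mkdir -p pics
python3 - <<'E'
from workcell import manip
import cv2
o=manip.get_obs(); print(o)
for n in ("scene","top"):
    im=manip.camera(n); cv2.imwrite(f"pics/{n}0.png",im[:,:,::-1]); i=manip.camera_info(n); print(n,i)
    for q in ("stop","tray","tin_blue","tin_red","tin_yellow","tin_green","tin_white","rack","oil","can","jar"):
        r=manip.recognise(n,q); print(q,[([round(v) for v in d["bbox"]],round(d["conf"],2)) for d in r[:3]])
print(manip.camera_info("wrist"))
E
```

```text
pics
{'clock': 0.0, 'joint_pos': array([ 1.17340913,  0.33284108, -0.06473245,  1.46096853,  0.02160363,
        1.34992162, -0.08847178]), 'joint_velocities': array([ 0.00177717,  0.00113963,  0.00047879,  0.00089487,  0.00049984,
        0.00053624, -0.00184218]), 'tau': array([-7.74733307e-04, -6.25448585e+01,  4.87814227e-02, -3.91611886e+01,
        1.61936291e-02,  9.77004063e-03,  3.87831199e-05]), 'position': array([ 0.22867353, -0.58126896,  0.24952225]), 'ee_rot': array([ 9.82485315e-01,  1.86338629e-01, -1.65061082e-04, -7.02178199e-04]), 'ft_force': array([-0.18695058,  0.6882449 ,  0.40243001]), 'torque': array([0.00477782, 0.00809625, 0.02857049]), 'grip_width': 0.9994598205927118}
scene {'mtx': array([[462.00862369,   0.        , 283.49754318],
       [  0.        , 462.00862369, 212.01521808],
       [  0.        ,   0.        ,   1.        ]]), 'xyz': array([1.27065141, 0.44658218, 0.84783803]), 'rotation': array([ 0.46751185,  0.79395242, -0.33922308, -0.18973647])}
stop [([271, 216, 288, 233], 0.75)]
tray [([138, 141, 208, 192], 0.97), ([422, 248, 458, 312], 0.16)]
[... 942 characters left out ...]
263, 322], 0.79), ([269, 220, 287, 252], 0.75)]
tin_red [([271, 221, 288, 252], 0.67), ([226, 148, 346, 261], 0.55)]
tin_yellow [([276, 150, 296, 192], 0.71)]
tin_green [([234, 152, 250, 188], 0.81)]
tin_white [([250, 155, 270, 193], 0.79)]
rack [([225, 150, 346, 258], 0.85)]
oil [([80, 195, 126, 228], 0.72)]
can [([103, 254, 148, 292], 0.93), ([396, 144, 430, 180], 0.49)]
jar [([393, 144, 429, 180], 0.8)]
{'mtx': array([[306.11386681,   0.        , 279.91807104],
       [  0.        , 306.11386681, 206.10630455],
       [  0.        ,   0.        ,   1.        ]]), 'xyz': array([ 0.30364239, -0.55225971,  0.3741968 ]), 'rotation': array([ 0.81599751, -0.55594144, -0.08949876,  0.13064129])}
```

Run:
```python
import cv2
im=cv2.imread("pics/top0.png"); cv2.imwrite("pics/top0c.png",cv2.resize(im[135:335,210:476],None,fx=3,fy=3,interpolation=cv2.INTER_CUBIC))
```

```text
(no output)
```

View pics/top0c.png

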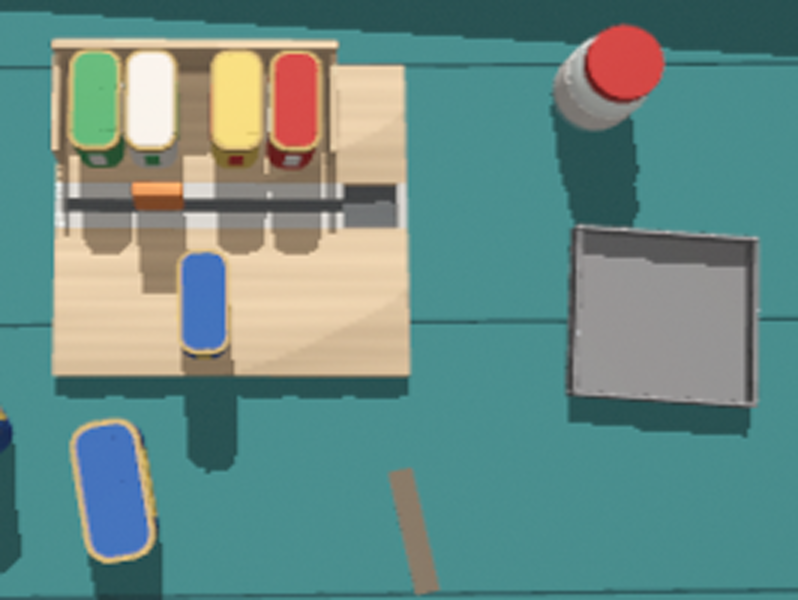

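View pics/scene0.png

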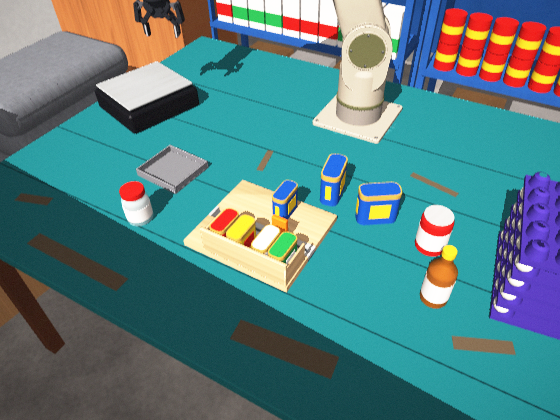

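Top view (crop, 3×): row green/white | yellow/red with the gap at (195,100), stop at (157,195), open end (370,205), tray (663,315), jar (610,75). Blue candidates: crop (204,300) on the apron, (112,490) and the one at (0,430) on the counter. The first is the given size and stands on the apron as described; the others are larger look-alikes.

```bash
cat > h.py <<'E'
import numpy as np
from scipy.spatial.transform import Rotation as R
def ray(info,uv,z):
    d=R.from_quat(info["rotation"]).apply(np.linalg.solve(info["mtx"],[*uv,1.])); c=np.array(info["xyz"])
    return c+d*(z-c[2])/d[2]
def proj(info,P):
    p=R.from_quat(info["rotation"]).inv().apply(np.array(P)-info["xyz"])@np.array(info["mtx"]).T
    return p[...,:2]/p[...,2:]
E
python3 - <<'E'
from workcell import manip
from h import *
i=manip.camera_info("top")
def c(u,v,z): return ray(i,(u/3+210,v/3+135),z).round(4)
for n,a in dict(FR=(410,376,.018),FL=(52,376,.018),BR=(405,66,.018),track_r=(398,206,.018),slotL=(66,205,.018),stop=(157,189,.099-.014+.004),blueF=(204,354,.093),blueB=(204,252,.093),blueL=(179,300,.093),blueR=(228,300,.093),greenc=(95,100,.093),whitec=(152,100,.093),yel=(237,100,.093),red=(296,100,.093),bwL=(52,41,.09),bwR=(337,41,.09),
 t1=(575,227,.024),t2=(758,238,.024),t3=(752,405,.024),t4=(569,393,.024)).items(): print(n,c(*a))
E
```

```text
FR [ 0.4736 -0.1476  0.018 ]
FL [0.4762 0.1428 0.018 ]
BR [ 0.7333 -0.1514  0.018 ]
track_r [ 0.6138 -0.142   0.018 ]
slotL [0.6168 0.1325 0.018 ]
stop [0.6161 0.0548 0.089 ]
blueF [0.488  0.0195 0.093 ]
blueB [0.566  0.0189 0.093 ]
blueL [0.5292 0.0382 0.093 ]
blueR [0.5289 0.0009 0.093 ]
greenc [0.6861 0.1028 0.093 ]
whitec [0.6858 0.0584 0.093 ]
yel [ 0.6854 -0.0078  0.093 ]
red [ 0.6851 -0.0538  0.093 ]
bwL [0.7348 0.137  0.09  ]
bwR [ 0.7333 -0.0871  0.09  ]
t1 [ 0.5941 -0.2863  0.024 ]
t2 [ 0.5837 -0.4367  0.024 ]
t3 [ 0.4475 -0.4223  0.024 ]
t4 [ 0.4585 -0.2748  0.024 ]
```

```bash
python3 -m jog '[{"offset":[0,0,0],"rotation":[0,0,0.0645],"fingers":1},{"offset":[0,0,0],"rotation":[0,0,0.0645],"fingers":1},{"offset":[0,0,0],"rotation":[0,0,0.0645],"fingers":1},{"offset":[0.21,-0.356,0],"rotation":[0,0,0],"fingers":1},{"offset":[0.21,-0.356,0],"rotation":[0,0,0],"fingers":1},{"offset":[0.21,-0.356,0],"rotation":[0,0,0],"fingers":1},{"offset":[0.21,-0.356,0],"rotation":[0,0,0],"fingers":1},{"offset":[0.21,-0.356,0],"rotation":[0,0,0],"fingers":1}]' 40
```

```text
clock: 2.2
position: [0.3904, -0.3148, 0.2506]
ee_rot: [1.0, -0.006, 0.0, 0.0]
ft_force: [0.0, 0.2, 0.2]
grip_width: 0.999
```

```bash
python3 -m jog '[{"offset":[0.21,-0.356,0],"rotation":[0,0,0],"fingers":1},{"offset":[0.21,-0.356,0],"rotation":[0,0,0],"fingers":1},{"offset":[0.21,-0.356,0],"rotation":[0,0,0],"fingers":1},{"offset":[0.21,-0.356,0],"rotation":[0,0,0],"fingers":1},{"offset":[0.21,-0.356,0],"rotation":[0,0,0],"fingers":1},{"offset":[0.21,-0.356,0],"rotation":[0,0,0],"fingers":1},{"offset":[0.21,-0.356,0],"rotation":[0,0,0],"fingers":1},{"offset":[0,0,0],"rotation":[0,0,0],"fingers":1}]'
```

```text
clock: 3.2
position: [0.6152, 0.0605, 0.2496]
ee_rot: [1.0, -0.002, -0.0, -0.002]
ft_force: [0.2, 0.0, -0.5]
grip_width: 0.997
```

Run:
```python
from workcell import manip
import cv2,numpy as np
from h import *
i=manip.camera_info("wrist"); im=manip.camera("wrist"); np.save("w1.npy",i,allow_pickle=True)
cv2.imwrite("pics/w1.png",im[:,:,::-1]); cv2.imwrite("pics/w1b.png",cv2.resize(im[:,:,::-1],(800,600),interpolation=cv2.INTER_CUBIC))
print(i["xyz"],i["rotation"],manip.get_obs()["ee_rot"])
for q in ("stop","tin_blue"): print(q,[([round(v) for v in d["bbox"]],round(d["conf"],2)) for d in manip.recognise("wrist",q)[:2]])
```

```text
[0.69564613 0.05974685 0.37336943] [-0.69661458  0.69961719  0.11404876 -0.11071043] [ 9.99991413e-01 -4.07422875e-03 -4.52186301e-04 -6.08988107e-04]
stop [([269, 172, 309, 200], 0.77), ([189, 53, 479, 282], 0.39)]
tin_blue [([114, 291, 202, 388], 0.87), ([230, 296, 286, 368], 0.77)]
```

View pics/w1b.png

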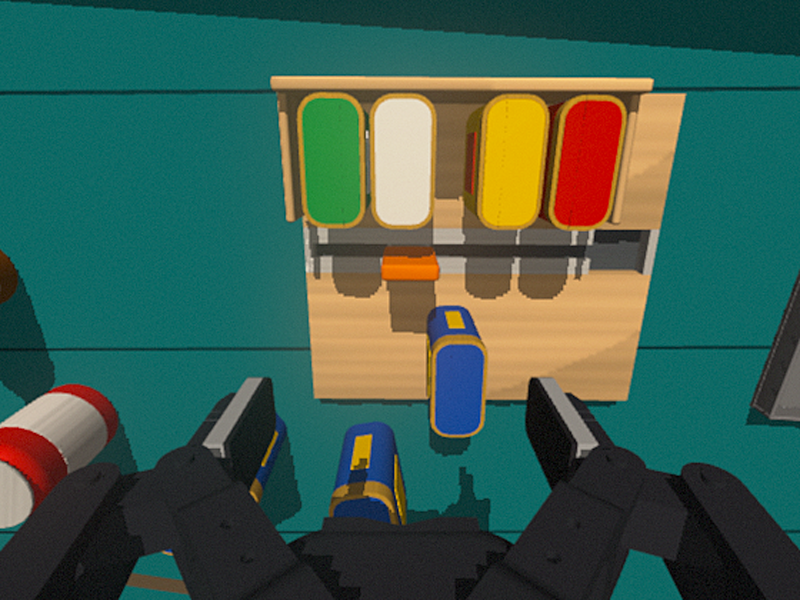

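Run:
```python
import numpy as np
from h import *
i=np.load("w1.npy",allow_pickle=True).item()
def c(u,v,z): return ray(i,(u*.7,v*.7),z).round(4)
for n,a in dict(stop=(411,271,.089),sL=(383,271,.089),sR=(439,271,.089),bF=(457,437,.093),bB=(459,334,.093),bL=(431,385,.093),bR=(487,385,.093),bBL=(434,350,.093),bFL=(431,420,.093),bBR=(485,350,.093),bFR=(485,420,.093),
 FR=(628,400,.018),FL=(314,400,.018),openR=(651,252,.018),green=(332,160,.093),white=(404,160,.093),yel=(515,160,.093),red=(588,160,.093),wtop=(405,97,.093),wbot=(402,228,.093),ybot=(507,228,.093), bwL=(272,84,.09),bwR=(653,84,.09)).items(): print(n,c(*a))
```

```text
stop [0.6182 0.0538 0.089 ]
sL [0.6183 0.0726 0.089 ]
sR [0.6182 0.0349 0.089 ]
bF [0.4893 0.0187 0.093 ]
bB [0.5738 0.0203 0.093 ]
bL [0.5338 0.0391 0.093 ]
bR [ 0.5337 -0.0014  0.093 ]
bBL [0.5617 0.0375 0.093 ]
bFL [0.5043 0.0386 0.093 ]
bBR [0.5616 0.0016 0.093 ]
bFR [ 0.5042 -0.0016  0.093 ]
FR [ 0.4743 -0.1494  0.018 ]
FL [0.475  0.1422 0.018 ]
openR [ 0.6144 -0.1462  0.018 ]
green [0.69   0.1025 0.093 ]
white [0.6898 0.0584 0.093 ]
yel [ 0.6894 -0.0096  0.093 ]
red [ 0.6892 -0.0542  0.093 ]
wtop [0.7251 0.0577 0.093 ]
wbot [0.648  0.0597 0.093 ]
ybot [ 0.6477 -0.0077  0.093 ]
bwL [0.7329 0.1361 0.09  ]
bwR [ 0.7317 -0.088   0.09  ]
```

```bash
python3 -m jog '[{"offset":[0.01,0.043,0.39],"rotation":[0,0,0],"fingers":1},{"offset":[0,0,0.39],"rotation":[0,0,0],"fingers":1},{"offset":[0,0,0.39],"rotation":[0,0,0],"fingers":1},{"offset":[0,0,0],"rotation":[0,0,0],"fingers":-1},{"offset":[0,0,0],"rotation":[0,0,0],"fingers":-1},{"offset":[0,0,0],"rotation":[0,0,0],"fingers":-1},{"offset":[0,0,0],"rotation":[0,0,0],"fingers":-1},{"offset":[0,0,0],"rotation":[0,0,0],"fingers":-1}]' 40
```

```text
clock: 4.35
position: [0.6181, 0.0483, 0.0784]
ee_rot: [1.0, -0.006, 0.003, -0.0]
ft_force: [-0.3, 1.0, 8.0]
grip_width: 0.474
```

```bash
python3 -m jog '[{"offset":[0,0.185,0],"rotation":[0,0,0],"fingers":-1},{"offset":[0,0.185,0],"rotation":[0,0,0],"fingers":-1},{"offset":[0,0.185,0],"rotation":[0,0,0],"fingers":-1},{"offset":[0,0.185,0],"rotation":[0,0,0],"fingers":-1},{"offset":[0,0.185,0],"rotation":[0,0,0],"fingers":-1},{"offset":[0,0.185,0],"rotation":[0,0,0],"fingers":-1},{"offset":[0,0,0],"rotation":[0,0,0],"fingers":-1}]'
```

```text
clock: 5.22
position: [0.6161, -0.1213, 0.0784]
ee_rot: [1.0, -0.008, 0.003, 0.001]
ft_force: [-0.4, -3.9, 6.8]
grip_width: 0.465
```

```bash
python3 -m jog '[{"offset":[0,-0.01,-0.07],"rotation":[0,0,0],"fingers":-1},{"offset":[0,0,-0.1],"rotation":[0,0,0],"fingers":-1},{"offset":[0,0,0],"rotation":[0,0,0],"fingers":-1}]'
```

```text
clock: 5.6
position: [0.6151, -0.1166, 0.1025]
ee_rot: [1.0, -0.006, 0.002, 0.0]
ft_force: [0.0, -0.5, -1.9]
grip_width: 0.464
```

```bash
python3 -m jog '[{"offset":[0,0,-0.3],"rotation":[0,0,0],"fingers":-1},{"offset":[-0.125,0.318,0],"rotation":[0,0,0],"fingers":-1},{"offset":[-0.125,0.318,0],"rotation":[0,0,0],"fingers":-1},{"offset":[-0.125,0.318,0],"rotation":[0,0,0],"fingers":-1},{"offset":[-0.125,0.318,0],"rotation":[0,0,0],"fingers":-1},{"offset":[-0.125,0.318,0],"rotation":[0,0,0],"fingers":-1},{"offset":[0,0,0],"rotation":[0,0,0],"fingers":-1},{"offset":[0,0,0],"rotation":[0,0,0],"fingers":-1}]'
```

```text
clock: 6.6
position: [0.5176, -0.3535, 0.1451]
ee_rot: [1.0, -0.006, 0.0, -0.0]
ft_force: [1.4, 1.2, -1.5]
grip_width: 0.464
```

Run:
```python
from workcell import manip
import cv2
a=manip.camera("wrist")[:,:,::-1]; b=manip.camera("scene")[:,:,::-1]
cv2.imwrite("pics/p2.png",cv2.hconcat([cv2.resize(a,(400,300)),cv2.resize(b[60:285,80:380],(400,300))]))
print(manip.get_obs()["position"])
```

```text
[ 0.5182391  -0.3525258   0.14531018]
```

View pics/p2.png

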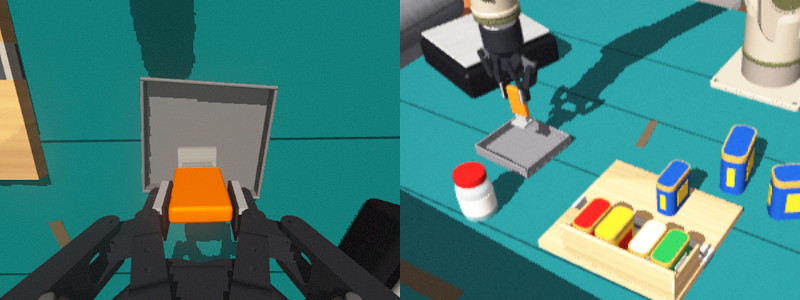

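```bash
python3 -m jog '[{"offset":[0.02,0,0.22],"rotation":[0,0,0],"fingers":-1},{"offset":[0,0,0.18],"rotation":[0,0,0],"fingers":-1},{"offset":[0,0,0.03],"rotation":[0,0,0],"fingers":-1},{"offset":[0,0,0],"rotation":[0,0,0],"fingers":-1},{"offset":[0,0,0],"rotation":[0,0,0],"fingers":-1}]'
```

```text
clock: 7.32
position: [0.5212, -0.3545, 0.0823]
ee_rot: [1.0, -0.006, 0.001, 0.001]
ft_force: [0.2, -0.1, -0.8]
grip_width: 0.462
```

```bash
python3 -m jog '[{"offset":[0,0,0.012],"rotation":[0,0,0],"fingers":-1},{"offset":[0,0,0],"rotation":[0,0,0],"fingers":-1}]'; python3 -m jog '[{"offset":[0,0,0],"rotation":[0,0,0],"fingers":0.4},{"offset":[0,0,0],"rotation":[0,0,0],"fingers":0.6},{"offset":[0,0,0],"rotation":[0,0,0],"fingers":0.6},{"offset":[0,0,-0.1],"rotation":[0,0,0],"fingers":0.6},{"offset":[0,0,-0.35],"rotation":[0,0,0],"fingers":0.6},{"offset":[0,0,-0.35],"rotation":[0,0,0],"fingers":0.6}]'
```

```text
clock: 7.58
position: [0.5204, -0.3544, 0.0793]
ee_rot: [1.0, -0.006, 0.0, 0.0]
ft_force: [-0.6, 0.1, -1.7]
grip_width: 0.461
clock: 8.32
position: [0.5203, -0.3541, 0.2014]
ee_rot: [1.0, -0.006, 0.0, 0.0]
ft_force: [0.3, 0.5, -0.0]
grip_width: 0.799
```

```bash
python3 -m jog '[{"offset":[0,-0.4,0],"rotation":[0,0,0],"fingers":0.6},{"offset":[0,-0.4,0],"rotation":[0,0,0],"fingers":0.6},{"offset":[-0.03,-0.4,0],"rotation":[0,0,0],"fingers":0.6},{"offset":[-0.03,-0.4,0],"rotation":[0,0,0],"fingers":0.6},{"offset":[0,-0.4,0],"rotation":[0,0,0],"fingers":0.6},{"offset":[0,-0.4,0],"rotation":[0,0,0],"fingers":0.6},{"offset":[0,-0.09,0],"rotation":[0,0,0],"fingers":0.6},{"offset":[0,0,0],"rotation":[0,0,0],"fingers":0.6}]'
python3 - <<'E'
from workcell import manip
import cv2,numpy as np
from h import *
i=manip.camera_info("wrist"); np.save("w3.npy",i,allow_pickle=True); im=manip.camera("wrist")
cv2.imwrite("pics/w3.png",cv2.resize(im[:,:,::-1],(800,600),interpolation=cv2.INTER_CUBIC))
print(manip.get_obs()["position"])
E
```

```text
clock: 9.32
position: [0.5161, 0.0197, 0.1998]
ee_rot: [1.0, -0.005, 0.001, 0.0]
ft_force: [-1.1, -1.1, -0.5]
grip_width: 0.796
[0.51614043 0.01812294 0.19948839]
```

View pics/w3.png

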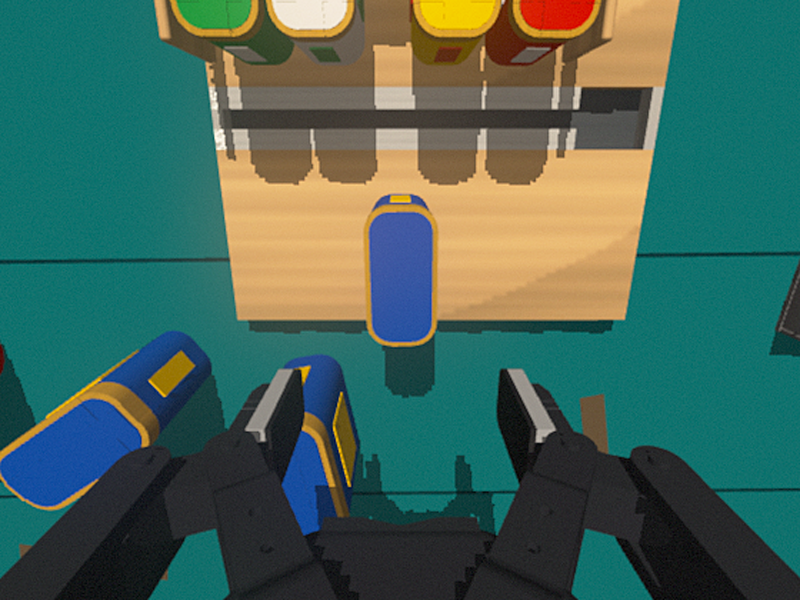

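The apron tin (wrist view (401,270)) is the slim 40 mm one. The two at lower left are visibly larger and stand on the counter.

Run:
```python
import numpy as np
from workcell import manip
from h import *
i=np.load("w3.npy",allow_pickle=True).item(); t=manip.camera_info("top")
def c(u,v,z): return ray(i,(u*.7,v*.7),z).round(4)
for n,a in dict(bF=(401,346,.093),bB=(401,206,.093),L1=(368,240,.093),L2=(367,315,.093),R1=(436,240,.093),R2=(437,315,.093),FR=(626,320,.018),FL=(238,320,.018),slotL=(229,117,.018),slotR=(575,117,.018),wf=(311,38,.093),yf=(456,37,.093),wR=(351,15,.093),yL=(414,15,.093)).items(): print(n,c(*a))
for z in (.09,.1,.11,.12,.13): print(z,c(310,418,z),ray(t,(105/3+210,421/3+135),z).round(3))
```

```text
bF [0.4892 0.0194 0.093 ]
bB [0.5691 0.0186 0.093 ]
L1 [0.5514 0.0364 0.093 ]
L2 [0.5086 0.0384 0.093 ]
R1 [5.51e-01 1.00e-04 9.30e-02]
R2 [ 0.5082 -0.0011  0.093 ]
FR [ 0.474  -0.1494  0.018 ]
FL [0.4771 0.1417 0.018 ]
slotL [0.6184 0.1297 0.018 ]
slotR [ 0.616 -0.095  0.018]
wf [0.6467 0.0598 0.093 ]
yf [ 0.6464 -0.0077  0.093 ]
wR [0.6558 0.0407 0.093 ]
yL [0.6555 0.0118 0.093 ]
0.09 [0.4396 0.0764 0.09  ] [0.438 0.094 0.09 ]
0.1 [0.4463 0.0739 0.1   ] [0.438 0.094 0.1  ]
0.11 [0.453  0.0714 0.11  ] [0.438 0.093 0.11 ]
0.12 [0.4597 0.069  0.12  ] [0.438 0.092 0.12 ]
0.13 [0.4664 0.0665 0.13  ] [0.438 0.091 0.13 ]
```

```bash
python3 -m jog '[{"offset":[0,0,0.35],"rotation":[0,0,0],"fingers":0.6},{"offset":[0,0,0.35],"rotation":[0,0,0],"fingers":0.6},{"offset":[0,0,0.23],"rotation":[0,0,0],"fingers":0.6},{"offset":[0,0,0],"rotation":[0,0,0],"fingers":-1},{"offset":[0,0,0],"rotation":[0,0,0],"fingers":-1},{"offset":[0,0,0],"rotation":[0,0,0],"fingers":-1},{"offset":[0,0,0],"rotation":[0,0,0],"fingers":-1}]' 30
```

```text
clock: 10.25
position: [0.5164, 0.019, 0.0604]
ee_rot: [1.0, -0.006, 0.001, 0.0]
ft_force: [-0.0, -0.1, -2.9]
grip_width: 0.464
```

```bash
python3 -m jog '[{"offset":[0.1,-0.05,0],"rotation":[0,0,0],"fingers":-1},{"offset":[0.12,0,0],"rotation":[0,0,0],"fingers":-1},{"offset":[0.12,0,0],"rotation":[0,0,0],"fingers":-1},{"offset":[0.1,0,0],"rotation":[0,0,0],"fingers":-1},{"offset":[0,0,0],"rotation":[0,0,0],"fingers":-1}]'
python3 - <<'E'
from workcell import manip
import cv2,numpy as np
i=manip.camera_info("top"); np.save("t4.npy",i,allow_pickle=True); im=manip.camera("top"); a=manip.camera("wrist")
cv2.imwrite("pics/t4.png",np.hstack([cv2.resize(im[140:275,215:350,::-1],(400,400),interpolation=cv2.INTER_CUBIC),cv2.resize(a[0:280,140:420,::-1],(400,400),interpolation=cv2.INTER_CUBIC)]))
np.save("w4.npy",manip.camera_info("wrist"),allow_pickle=True)
print(manip.get_obs()["position"])
E
```

```text
clock: 10.88
position: [0.5833, 0.026, 0.0602]
ee_rot: [1.0, -0.006, 0.001, -0.0]
ft_force: [1.4, -0.4, 1.2]
grip_width: 0.466
[0.582443   0.02603295 0.06020655]
```

View pics/t4.png

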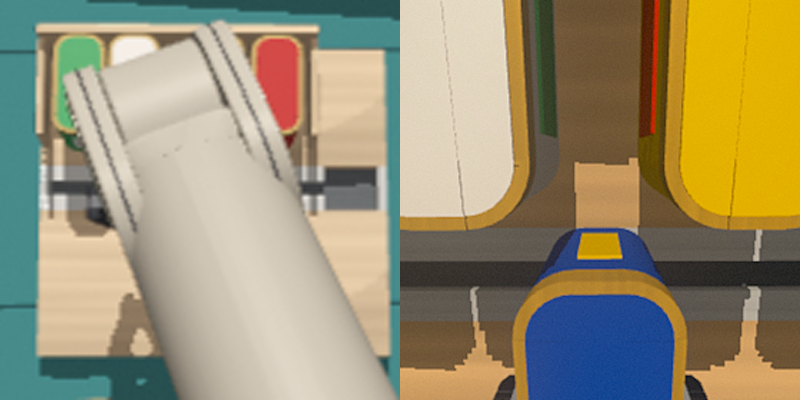

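Blue tin (col 600) is centred on the gap (527..667, centre 597) and square. Advance slowly.

```bash
python3 -m jog '[{"offset":[0.04,0,0],"rotation":[0,0,0],"fingers":-1},{"offset":[0.04,0,0],"rotation":[0,0,0],"fingers":-1},{"offset":[0.04,0,0],"rotation":[0,0,0],"fingers":-1},{"offset":[0,0,0],"rotation":[0,0,0],"fingers":-1}]' 40;  python3 -m jog '[{"offset":[0.04,0,0],"rotation":[0,0,0],"fingers":-1},{"offset":[0.04,0,0],"rotation":[0,0,0],"fingers":-1},{"offset":[0.04,0,0],"rotation":[0,0,0],"fingers":-1},{"offset":[0,0,0],"rotation":[0,0,0],"fingers":-1}]'
```

```text
clock: 11.48
position: [0.6, 0.0259, 0.0602]
ee_rot: [1.0, -0.006, 0.0, 0.0]
ft_force: [0.5, 0.5, 5.3]
grip_width: 0.464
clock: 11.98
position: [0.6176, 0.0256, 0.0602]
ee_rot: [1.0, -0.006, -0.0, 0.0]
ft_force: [-3.0, 0.3, 7.7]
grip_width: 0.462
```

```bash
python3 -m jog '[{"offset":[0.04,0,0],"rotation":[0,0,0],"fingers":-1},{"offset":[0,0,0],"rotation":[0,0,0],"fingers":-1},{"offset":[0,0,0],"rotation":[0,0,0],"fingers":0.3},{"offset":[0,0,0],"rotation":[0,0,0],"fingers":0.3},{"offset":[0,0,-0.2],"rotation":[0,0,0],"fingers":0.3},{"offset":[0,0,-0.4],"rotation":[0,0,0],"fingers":0.3},{"offset":[-0.35,0,0],"rotation":[0,0,0],"fingers":-1},{"offset":[-0.1,0,0],"rotation":[0,0,0],"fingers":-1}]'
python3 -m jog '[{"offset":[0,0,0],"rotation":[0,0,0],"fingers":-1},{"offset":[0,0,0],"rotation":[0,0,0],"fingers":-1},{"offset":[0,0,0],"rotation":[0,0,0],"fingers":-1}]'
python3 - <<'E'
from workcell import manip
import cv2,numpy as np
from h import *
a=manip.camera("wrist")
cv2.imwrite("pics/w5.png",cv2.resize(a[:,:,::-1],(640,480),interpolation=cv2.INTER_CUBIC))
np.save("w5.npy",manip.camera_info("wrist"),allow_pickle=True)
E
```

```text
clock: 12.98
position: [0.5544, 0.0264, 0.1498]
ee_rot: [1.0, -0.006, -0.0, 0.001]
ft_force: [0.5, -0.1, 0.4]
grip_width: 0.227
clock: 13.35
position: [0.5571, 0.0263, 0.1493]
ee_rot: [1.0, -0.006, -0.0, -0.0]
ft_force: [-0.6, 0.4, -0.1]
grip_width: -0.0
```

View pics/w5.png

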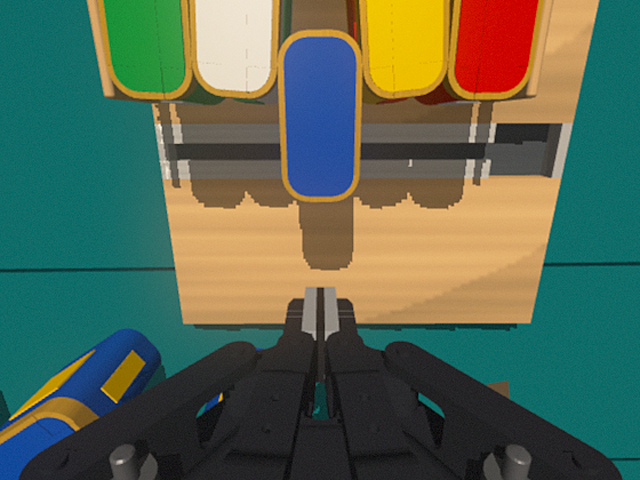

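```bash
python3 - <<'E'
import numpy as np
from h import *
i=np.load("w5.npy",allow_pickle=True).item()
k=560/640
for u,v in ((320,202),(148,96),(236,97),(405,98),(492,98)): print(ray(i,(u*k,v*k),.093).round(4))
E
python3 -m jog '[{"offset":[0,0,0.3],"rotation":[0,0,0],"fingers":-1},{"offset":[0,0,0.31],"rotation":[0,0,0],"fingers":-1},{"offset":[0.12,0,0],"rotation":[0,0,0],"fingers":-1},{"offset":[0.04,0,0],"rotation":[0,0,0],"fingers":-1},{"offset":[0.04,0,0],"rotation":[0,0,0],"fingers":-1},{"offset":[0.04,0,0],"rotation":[0,0,0],"fingers":-1},{"offset":[0,0,0],"rotation":[0,0,0],"fingers":-1}]'
```

```text
[0.5966 0.026  0.093 ]
[0.6494 0.1078 0.093 ]
[0.6484 0.0656 0.093 ]
[ 0.647  -0.0154  0.093 ]
[ 0.6465 -0.0571  0.093 ]
clock: 14.28
position: [0.5929, 0.0258, 0.0583]
ee_rot: [1.0, -0.006, 0.0, 0.0]
ft_force: [-1.6, -0.6, -0.5]
grip_width: 0.004
```

```bash
python3 -m jog '[{"offset":[0.04,0,0],"rotation":[0,0,0],"fingers":-1},{"offset":[0.04,0,0],"rotation":[0,0,0],"fingers":-1},{"offset":[0.04,0,0],"rotation":[0,0,0],"fingers":-1},{"offset":[0,0,0],"rotation":[0,0,0],"fingers":-1}]'; python3 -m jog '[{"offset":[0.04,0,0],"rotation":[0,0,0],"fingers":-1},{"offset":[0.04,0,0],"rotation":[0,0,0],"fingers":-1},{"offset":[0,0,0],"rotation":[0,0,0],"fingers":-1}]'; python3 -m jog '[{"offset":[0.02,0,0],"rotation":[0,0,0],"fingers":-1},{"offset":[0.02,0,0],"rotation":[0,0,0],"fingers":-1},{"offset":[0,0,0],"rotation":[0,0,0],"fingers":-1}]'
python3 - <<'E'
from workcell import manip
import cv2,numpy as np
a=manip.camera("wrist")
cv2.imwrite("pics/w6.png",cv2.resize(a[:,:,::-1],(640,480),interpolation=cv2.INTER_CUBIC))
E
```

```text
clock: 14.78
position: [0.6113, 0.0257, 0.058]
ee_rot: [1.0, -0.006, 0.0, -0.0]
ft_force: [0.1, 1.3, -0.1]
grip_width: -0.0
clock: 15.15
position: [0.6232, 0.0255, 0.058]
ee_rot: [1.0, -0.006, 0.0, -0.0]
ft_force: [0.1, -0.2, -0.1]
grip_width: -0.003
clock: 15.52
position: [0.6288, 0.0253, 0.058]
ee_rot: [1.0, -0.006, 0.0, 0.0]
ft_force: [-1.1, -0.7, 0.4]
grip_width: 0.0
```

View pics/w6.png

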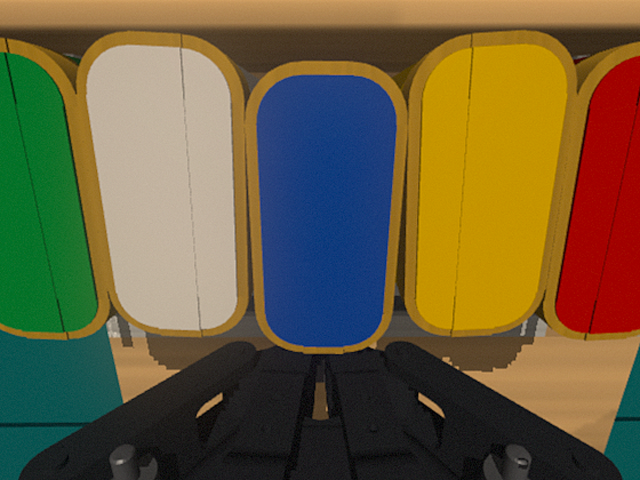

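```bash
python3 -m jog '[{"offset":[0.015,0,0],"rotation":[0,0,0],"fingers":-1},{"offset":[0.015,0,0],"rotation":[0,0,0],"fingers":-1},{"offset":[0,0,0],"rotation":[0,0,0],"fingers":-1}]'; for k in 1 2; do python3 -m jog '[{"offset":[0.012,0,0],"rotation":[0,0,0],"fingers":-1},{"offset":[0,0,0],"rotation":[0,0,0],"fingers":-1}]'; done
python3 - <<'E'
from workcell import manip
import cv2,numpy as np
a=manip.camera("wrist")
cv2.imwrite("pics/w7.png",cv2.resize(a[:,:,::-1],(800,600),interpolation=cv2.INTER_CUBIC))
E
```

```text
clock: 15.95
position: [0.6333, 0.0253, 0.058]
ee_rot: [1.0, -0.006, 0.0, -0.0]
ft_force: [-0.5, 0.1, 0.5]
grip_width: -0.001
clock: 16.2
position: [0.635, 0.0253, 0.058]
ee_rot: [1.0, -0.006, 0.0, 0.0]
ft_force: [-2.0, 0.3, 0.1]
grip_width: 0.002
clock: 16.45
position: [0.6353, 0.0253, 0.0574]
ee_rot: [1.0, -0.006, -0.002, 0.0]
ft_force: [-7.7, 0.1, 1.3]
grip_width: 0.001
```

View pics/w7.png

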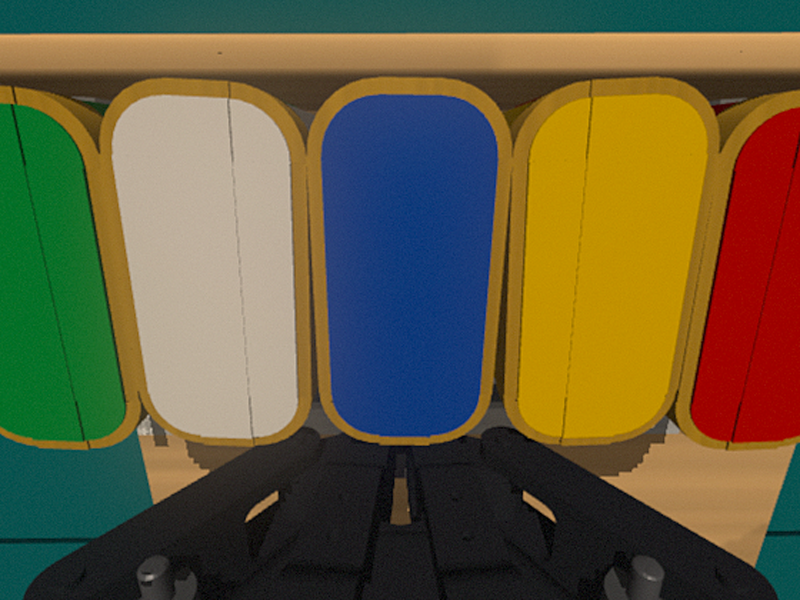

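Blue is flush with its neighbours (fronts at row ~443, backs at ~80), and the force has risen to 7.7 N against the back wall. Back off and check.

```bash
python3 -m jog '[{"offset":[-0.05,0,0],"rotation":[0,0,0],"fingers":-1},{"offset":[-0.3,0,0],"rotation":[0,0,0],"fingers":-1},{"offset":[0,0,-0.4],"rotation":[0,0,0],"fingers":-1},{"offset":[0,0,-0.4],"rotation":[0,0,0],"fingers":-1},{"offset":[0,0,-0.3],"rotation":[0,0,0],"fingers":-1},{"offset":[-0.2,0.35,0],"rotation":[0,0,0],"fingers":-1},{"offset":[-0.2,0.35,0],"rotation":[0,0,0],"fingers":-1},{"offset":[-0.1,0.35,0],"rotation":[0,0,0],"fingers":-1}]'
python3 -m jog '[{"offset":[0,0.35,0],"rotation":[0,0,0],"fingers":-1},{"offset":[0,0,0],"rotation":[0,0,0],"fingers":-1}]'
python3 - <<'E'
from workcell import manip
import cv2,numpy as np
a=manip.camera("top")[:,:,::-1];b=manip.camera("scene")[:,:,::-1]
cv2.imwrite("pics/f.png",np.hstack([cv2.resize(a[140:290,215:475],(400,231),interpolation=cv2.INTER_CUBIC),cv2.resize(b[130:300,100:395],(400,231),interpolation=cv2.INTER_CUBIC)]))
E
```

```text
clock: 17.5
position: [0.506, -0.1322, 0.2237]
ee_rot: [1.0, -0.006, 0.001, 0.001]
ft_force: [1.7, -1.1, -0.5]
grip_width: -0.002
clock: 17.75
position: [0.5056, -0.188, 0.223]
ee_rot: [1.0, -0.01, 0.0, 0.001]
ft_force: [0.4, 0.5, 0.7]
grip_width: 0.004
```

View pics/f.png

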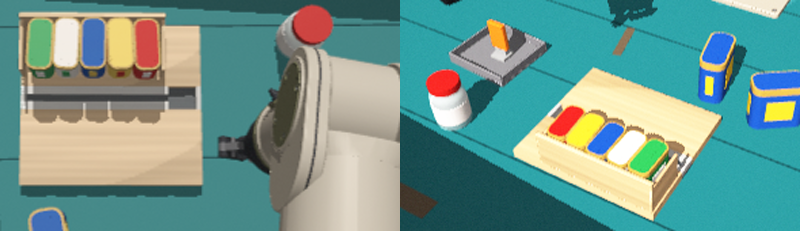

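The stop stands in the tray, the five tins are upright and flush in the row, and the jar has not moved. Handing in.

```bash
python3 -c "
from workcell import manip
print(manip.hand_in())"
```

```text
the job is handed in; nothing more can be done
None
```

The job is done and handed in at about 18 s, well inside the 69 s limit. I slid the orange stop to the open end, lifted it out and stood it in the grey tray. Then I gripped the blue tin and slid it square into the gap. I pushed it home with shut fingers until it met the back wall at about 8 N.

In the last pictures, the five tins stand upright and parallel, with the blue one flush front and back to within about 1 mm. The stop is upright in the tray, the gripper is clear, and the jar looks undisturbed. I kept clear of the bottle and can, but they were outside the final crops, so I did not check them again. None of the checks I made failed or disagreed.

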